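# Sort the glaze jars by heft and close the stock box

## Task

Clear the glaze jars off the decorating table: take the cover off the stock box and lay it flat on the black rubber mat, then heft each jar to feel whether it is full (heavy) or used up (light), stand the full ones upright in the stock box and the used-up ones upright in the shallow plywood tray. When every jar is put away, seat the cover back on the box so that both pins come through its holes and it lies flush on the rim. Leave the other pottery and tools on the table where they are.

Things in the scene. Friction and masses are not known exactly. Their poses are not given: they have to be found in the camera images.
- stock_box: fixed open grey metal box, outside 225 (its x) by 120 mm (y), rim 70 mm above the table; inside 185 by 110 mm, floor 4 mm thick; takes three jars in a row along x. In the middle of each end wall (20 mm thick) a steel pin 8 mm across stands 12 mm above the rim, at x = +-102.5 mm, y = 0. Left or right on the table, slightly turned. Origin: centre of its underside, z up
- cover: loose aluminium plate 230 (its x) by 120 (y) by 5 mm, 250 g, with a 13 mm square hole at x = +-102.5 mm, y = 0; on top in the middle a dark bar handle 80 mm long (x), 12 mm wide (y), its top 35 mm above the underside. Origin: centre of its underside, z up. Starts seated on the box (origin 70 mm above the box origin, axes alike); goes back either way round
- tray: fixed shallow plywood tray, outside 190 mm (its x) by 110 mm (its y), 30 mm tall, walls and floor 5 mm thick; takes two or three jars in a row along x. Origin at the centre of its underside, z up; on the side of the table across from the stock box, slightly turned
- mat: black rubber mat fixed flat on the table in the middle, beyond the jars: 150 mm (its x) by 250 mm (its y), 3 mm thick; the place to lay the cover, long side along the mat's long side. Origin at the centre of its underside
- jar1: closed, opaque white glaze jar with a grey lid, straight cylinder 50 mm across, 62 mm tall, upright; origin: centre of its underside, z up. All jars look alike; three to five are there (absent ones have no pose). A full one weighs about 400 g, a used-up one about 100 g (each +-15 %); at least one is full, and which is which is only felt by lifting
- jar2: closed, opaque white glaze jar with a grey lid, straight cylinder 50 mm across, 62 mm tall, upright; origin: centre of its underside, z up. All jars look alike; three to five are there (absent ones have no pose). A full one weighs about 400 g, a used-up one about 100 g (each +-15 %); at least one is full, and which is which is only felt by lifting
- jar3: closed, opaque white glaze jar with a grey lid, straight cylinder 50 mm across, 62 mm tall, upright; origin: centre of its underside, z up. All jars look alike; three to five are there (absent ones have no pose). A full one weighs about 400 g, a used-up one about 100 g (each +-15 %); at least one is full, and which is which is only felt by lifting
- jar4: closed, opaque white glaze jar with a grey lid, straight cylinder 50 mm across, 62 mm tall, upright; origin: centre of its underside, z up. All jars look alike; three to five are there (absent ones have no pose). A full one weighs about 400 g, a used-up one about 100 g (each +-15 %); at least one is full, and which is which is only felt by lifting
- jar5: closed, opaque white glaze jar with a grey lid, straight cylinder 50 mm across, 62 mm tall, upright; origin: centre of its underside, z up. All jars look alike; three to five are there (absent ones have no pose). A full one weighs about 400 g, a used-up one about 100 g (each +-15 %); at least one is full, and which is which is only felt by lifting
- cup: bisque-white cup without handle, about 64 mm across, 65 mm tall, standing empty among the jars; not part of the job, leave it. Origin at the centre of its underside
- rib: small wooden rib tool, 70 by 30 by 12 mm, lying near one end of the mat; leave it. Origin at the centre of its underside
- pinch_pot: small terracotta pot 52 mm across, 36 mm tall, near the other end of the mat; leave it. Origin at the centre of its underside
- brush_pot: white pot 72 mm across with brushes reaching 195 mm up, at the left side; leave it. Origin at the centre of its underside
- teapot: white teapot about 110 mm across and 110 mm tall, at the right side; leave it. Origin at the centre of its underside
- saucers: stack of white saucers 120 mm across, 56 mm tall, at the near left; leave it. Origin at the centre of its underside

How it is judged:
By the outcome, as a careful person would: the job done as asked, in the order asked, and still so for the second after the job is handed in, with the robot touching nothing.
Of jar1, jar2, jar3, jar4, jar5 only 3 to 5 are there at a start; the rules pass over those that are not, and their reading is None.
At some moment in a run one of jar1, jar2, jar3, jar4, jar5 may be knocked a few centimetres aside while the robot is not near it.
It also fails if it takes over 210 s, if anything falls off the work surface, if the arm or the gripper's body presses on something with over 40 N, if the wrist force passes 120 N, or if a joint passes its speed limit or range.

## Robot

A 6-joint arm with a two-finger parallel gripper is mounted at the origin on the work surface. World frame = base frame: x ahead of the robot, y to its left, z up, the work surface at z = 0. Lengths are in mm, angles in degrees, forces in N, time in s.
With the tool pointing down it reaches from about 350 to 850 mm from the base axis. Payload 8.1 kg.
Tool frame: the origin (TCP) lies on the centre line of the jaws, within the pads' length; the fingertips stand 19 mm ahead of it and the grasp point (between the pads) is the TCP (r.tip_reach is the z of the fingertips in the tool frame, in mm); z points along the fingers, y is the line along which they close (so a half turn about z gives the same grasp; the last joint's range is limited). The gripper opens to 85 mm and grips with 20 to 120 N. Pads are 22 mm wide; open, the fingers measure 114 mm over their backs; the gripper's body (76 mm by 85 mm) begins 54 mm behind the grasp point. The pads swing forward as they close: fully open they stand 13 mm farther back than shut.
Start: joints at [62.143, 7.471, 85.268, -0, 87.261, -4.893], TCP at [234.073, 552.463, 250.292] pointing down, gripper open.
Joint ranges: [-169.43, 169.43], [-51.17, 129.36], [1.28, 143.12], [-76.62, 256.62], [0, 156.53], [-152.29, 152.29]. Speed limits (degrees/s): [136.94, 136.94, 159.86, 180, 180, 180].

## Interface

Orientations are given as [roll, pitch, yaw] about the fixed x, y, z axes, in that order (R = Rz(yaw) Ry(pitch) Rx(roll)).
In Python, from bench import r gives the robot as it stands. The module is installed in compiled form; this text tells all that it offers.
- The arm moves only by the shell command python3 -m handwheel 'ROWS' [FORCE]. ROWS is JSON, a list of rows, each a list of 7 numbers: the shift along the tool's x, y, z in m, then the turn, a rotation vector about the tool's x, y, z in degrees, then the finger opening in m, from 0 to 0.0854. In form: [[tx, ty, tz, ax, ay, az, claw], ...]. A call has 1 to 8 rows; each row shifts and turns the commanded pose from where the row before left it, along the tool's axes as they then stand; what a row does not reach is not made up. A row lasts 1/12 s, in which the tool goes at most 41.7 mm and 7.16 degrees, less where a joint would pass 70% of its speed; a pose out of reach is approached as far as the arm can. A call with a gripper value outside its range is refused whole. The fingers move at their own pace and stop on an object; FORCE is the grip in N (left out, the last holds). Time passes only in rows, so rows that do not move let the fingers close. It gives the time, the measured TCP pose, the force, the opening and the grip force at its end, in the units of the state.
- r.sense(): the state, without advancing time (a new reading comes with each control period).
- r.snapshot(name): name is "side" or "top"; returns (picture, depth): 384x512x3 uint8, blue, green, red; 384x512 float32, mm along the optical axis (not along the pixel's ray), 0 where there is no reading.
- r.calibration(name): a dict with "vfov" (degrees; the focal length in pixels is half the picture's height over the tangent of half this angle, whatever the lens; pixels are square), "cx", "cy" (the principal point, pixels), "rvec" (rotation vector, rad) and "tvec" (3), from world to camera coordinates, as OpenCV has them. Camera axes: x right, y down, z forward; pixel columns grow to the right and rows downward; lengths in mm; the calibration is good to about 2 mm. A picture is of the moment at which its call begins. calibration takes no time and is no camera call.
- r.hand_in(): hands the job in; it is judged then, once.
The state is a dict: "time": time; "joint_pos": joint angles; "qd": joint speeds; "joint_efforts": joint torques, N m; "tool_pos": TCP position; "tcp_rot": TCP orientation; "ft_force": force on the tool from outside, world axes, zero at the start; "wrist_torque": the same for the moment, N m; "finger_gap": finger opening in mm; "grip_force": force on a finger pad.
Only numpy, scipy, OpenCV 4.12 (cv2) and the standard library are available. Lean on these libraries where they do the work, as an engineer would, in place of code of your own. Each camera call takes 0.05 s, during which the arm holds its last target. There are 200 camera calls.

## Working session

There is one attempt and no reset: what is moved stays moved. The work goes in short steps, Python scripts to look and compute and a shell command to move; the robot and the scene stay as the last step left them, time stands still between calls to the robot, and variables do not carry over. Pictures are saved under pics/ and viewed, at most 14 in all, crops included, and the job is handed in when it is done.

```bash
mkdir -p pics; ls; cat > h.py <<'E'
import numpy as np, cv2
from bench import r
from scipy.spatial.transform import Rotation as R
def cam(n):
    c=r.calibration(n); f=192/np.tan(np.radians(c["vfov"])/2)
    return f,c["cx"],c["cy"],R.from_rotvec(np.ravel(c["rvec"])).as_matrix(),np.ravel(c["tvec"])
def cloud(n,d):
    f,cx,cy,M,t=cam(n); v,u=np.mgrid[0:384,0:512]
    P=np.dstack([(u-cx)/f*d,(v-cy)/f*d,d])
    return (P-t)@M
def ray(n,u,v,z):
    f,cx,cy,M,t=cam(n); o=-M.T@t; w=M.T@np.array([(u-cx)/f,(v-cy)/f,1])
    return o+w*(z-o[2])/w[2]
def px(n,p):
    f,cx,cy,M,t=cam(n); q=M@np.array(p)+t
    return f*q[0]/q[2]+cx,f*q[1]/q[2]+cy
def shot(n,tag=None):
    im,d=r.snapshot(n)
    if tag: cv2.imwrite(f"pics/{tag}.png",im)
    np.savez(f"last_{n}.npz",im=im,d=d)
    return im,d
E
python3 - <<'E'
from h import *
for n in("top","side"):
    im,d=shot(n,n+"0"); c=r.calibration(n); f,cx,cy,M,t=cam(n); print(n,c,-M.T@t)
print(r.sense(), r.tip_reach)
E
```

```text
pics
top {'vfov': 49.29960330455992, 'cx': 254.64072886410605, 'cy': 197.44915514452464, 'rvec': array([ 2.14654331, -2.15389192,  0.13259452]), 'tvec': array([  -4.33770975,  485.70079685, 1299.83285516])} [ 312.01913918  -15.82160738 1351.99233159]
side {'vfov': 53.712891403191406, 'cx': 250.33557473841603, 'cy': 186.6612667878657, 'rvec': array([ 0.01955928, -2.88389002,  1.23263911]), 'tvec': array([ 477.11676853,   75.70317833, 1414.98082925])} [ 464.00932704  976.79767924 1032.52301061]
{'time': 0.1, 'joint_pos': array([ 6.21424451e+01,  7.51192169e+00,  8.53239624e+01,  1.16898021e-03,
        8.72618183e+01, -4.89194213e+00]), 'qd': array([-0.06033134, -0.03201067, -0.12507006,  0.01968752, -0.09178082,
       -0.06317958]), 'joint_efforts': array([ 2.23726223e-03, -5.70955718e+01, -5.01937652e+01, -1.76383865e-04,
        8.34000675e-03, -7.11777398e-05]), 'tool_pos': array([233.8484749 , 552.04174214, 249.32857218]), 'tcp_rot': array([-1.79902753e+02, -9.49503377e-03,  1.57034322e+02]), 'ft_force': array([ 0.46362146, -0.28461275, -0.09676108]), 'wrist_torque': array([-0.00778505,  0.01660563,  0.03217606]), 'grip_force': 0.0, 'finger_gap': 85.33519611966841} 19.0
```

View pics/top0.png

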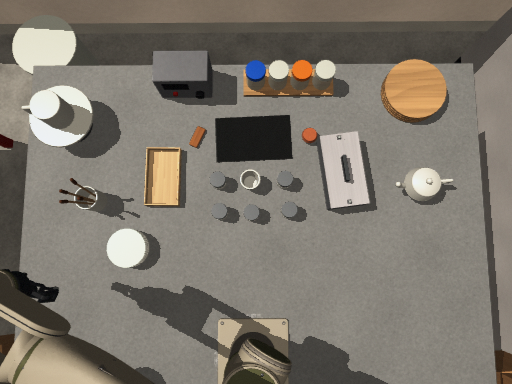

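View pics/side0.png

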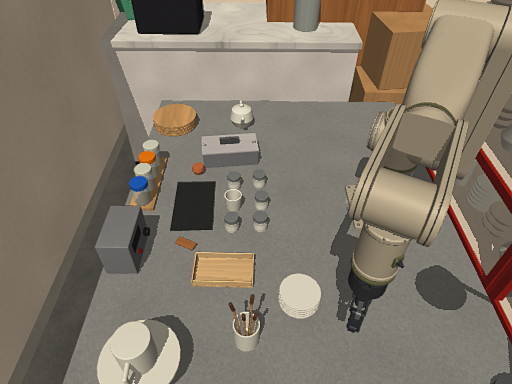

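The top view shows five jars at (218,180), (286,179), (220,212), (252,213) and (290,210), the cup at (250,180), the covered box at (344,170), the tray at (163,177) and the mat at (254,138). The pinch pot is at (310,135) and the rib at (198,136).

```bash
cat >> h.py <<'E'
def rect(P,m,name):
    q=P[m][:,:2].astype(np.float32); (c,s,a)=cv2.minAreaRect(q)
    print(name,np.round(c,1),np.round(s,1),round(a,1),"n",len(q),"z",np.round(np.median(P[m][:,2]),1)); return c,s,a
def blobs(P,zlo,zhi,box,minpx=25):
    m=(P[...,2]>zlo)&(P[...,2]<zhi)&(P[...,0]>box[0])&(P[...,0]<box[1])&(P[...,1]>box[2])&(P[...,1]<box[3])
    n,l,st,_=cv2.connectedComponentsWithStats(m.astype(np.uint8))
    return [l==i for i in range(1,n) if st[i,4]>=minpx]
def grid(n,m):  # pixel centroid, area
    v,u=np.nonzero(m); return u.mean(),v.mean(),len(u)
E
python3 - <<'E'
from h import *
im,d=np.load("last_top.npz").values(); P=cloud("top",d)
print("jars");
for m in blobs(P,52,72,(330,640,-160,170)):
    rect(P,m,"blob"); u,v,n=grid("top",m); print("   ray@62",ray("top",u,v,62)[:2].round(1))
print("cover"); 
for m in blobs(P,66,82,(380,800,-500,-150)): rect(P,m,"c")
for m in blobs(P,92,120,(380,800,-500,-150)): rect(P,m,"handle")
print("tray")
for m in blobs(P,20,36,(350,800,100,420)): rect(P,m,"t")
print("low")
for m in blobs(P,8,48,(500,800,-250,250)): rect(P,m,"l")
mm=(im.max(2)<28)&(P[...,0]>450)&(P[...,0]<750)&(abs(P[...,1])<200)&(P[...,2]<12)
rect(P,mm,"mat")
m=(abs(P[...,0]-450)<15)&(abs(P[...,1])<200); print("table z",np.median(P[m][:,2]))
E
python3 - <<'E'
import cv2,numpy as np
im=cv2.imread('pics/top0.png')[110:225,140:380]
cv2.imwrite('pics/crop1.png',cv2.resize(im,None,fx=3.2,fy=3.2,interpolation=cv2.INTER_CUBIC))
E
```

```text
jars
blob [540.3   9.6] [61.3 59.4] 0.3 n 110 z 63.2
   ray@62 [542.8   9.8]
blob [541.7 -99.8] [47.3 47.9] 88.8 n 202 z 60.9
   ray@62 [541.5 -99.9]
blob [540.2 110.2] [47.6 46.9] 2.8 n 197 z 61.3
   ray@62 [540.  110.9]
blob [441.5 106.3] [47.5 47.4] 1.0 n 201 z 61.5
   ray@62 [441.2 104.9]
blob [ 444.1 -111.2] [46.8 46.8] 89.6 n 201 z 61.6
   ray@62 [ 444.1 -111.6]
blob [437.9   6.8] [46.6 46.6] 89.8 n 200 z 61.5
   ray@62 [436.8   5.3]
cover
c [ 568.7 -283. ] [230.9 122.3] 7.3 n 2708 z 74.4
c [ 527.  -490.9] [17.  70.1] 89.9 n 68 z 74.5
handle [ 567.7 -283. ] [79.2 13. ] 7.8 n 120 z 103.7
tray
t [558.2 292.9] [111.9 190.6] 89.4 n 364 z 28.2
low
l [692.7 184.9] [30.1 68.7] 64.4 n 158 z 11.8
l [ 690.3 -183.7] [46.5 45.8] 88.1 n 186 z 34.7
l [ 586.6 -220.6] [173.3   2.8] 7.5 n 117 z 29.4
l [576.4 243.1] [ 13.6 152.5] 89.9 n 146 z 26.7
l [549.7  10.4] [31.7 48.2] 2.7 n 75 z 26.3
mat [682.4  -3.3] [137.3 244.1] 0.7 n 2415 z 2.6
table z 1.6387198229656357
```

View pics/crop1.png

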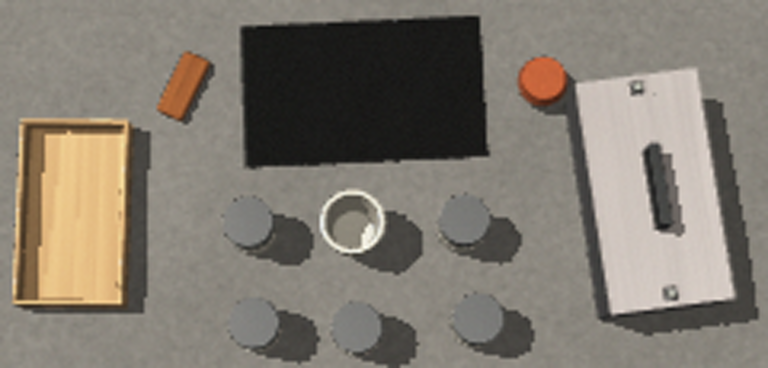

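The crop confirms the layout: box pins at crop (638,88) and (671,293), cup at (352,222), all five jars clear. I'll turn the tool to the box's angle and cross-check the poses with the side camera.

```bash
T='[0,0,0,0,0,7.12,0.04]'
python3 -m handwheel '[[0,0,0,0,0,7.12,0.04],[0,0,0,0,0,7.12,0.04],[0,0,0,0,0,7.12,0.04],[0,0,0,0,0,7.12,0.04],[0,0,0,0,0,7.12,0.04],[0,0,0,0,0,7.12,0.04],[0,0,0,0,0,7.12,0.04],[0,0,0,0,0,7.12,0.04]]' 40 >/dev/null
python3 -m handwheel '[[0,0,0,0,0,7.12,0.04],[0,0,0,0,0,7.12,0.04],[0,0,0,0,0,7.12,0.04],[0,0,0,0,0,7.12,0.04],[0,0,0,0,0,7.12,0.04],[0,0,0,0,0,7.12,0.04],[0,0,0,0,0,7.12,0.04],[0,0,0,0,0,7.12,0.04]]' >/dev/null
python3 -m handwheel '[[0,0,0,0,0,7.12,0.04],[0,0,0,0,0,7.12,0.04],[0,0,0,0,0,7.12,0.04],[0,0,0,0,0,7.12,0.04],[0,0,0,0,0,7.12,0.04],[0,0,0,0,0,0,0.04],[0,0,0,0,0,0,0.04]]'
python3 - <<'E'
from h import *
im,d=np.load("last_side.npz").values(); P=cloud("side",d)
for m in blobs(P,66,80,(380,800,-500,-150)): rect(P,m,"cover side")
for m in blobs(P,96,120,(380,800,-500,-150)): rect(P,m,"handle side")
for m in blobs(P,55,72,(330,640,-160,170)): rect(P,m,"jar side")
for m in blobs(P,24,36,(350,800,150,420)): rect(P,m,"tray side")
mm=(im.max(2)<28)&(P[...,0]>450)&(P[...,0]<780)&(abs(P[...,1])<200)&(P[...,2]<12)
rect(P,mm,"mat side")
# pins and mat, top view, by grey level
im,d=np.load("last_top.npz").values()
m=((im.max(2)<28)&(np.arange(384)[:,None]<165)&(np.arange(384)[:,None]>105)&(abs(np.arange(512)-254)<60)).astype(np.uint8)
m=cv2.morphologyEx(m,cv2.MORPH_CLOSE,np.ones((3,3)))
c=max(cv2.findContours(m,0,1)[0],key=cv2.contourArea)
q=np.array([ray("top",u,v,3)[:2] for u,v in c[:,0]],np.float32); print("mat top",cv2.minAreaRect(q), cv2.contourArea(c))
for n,(u,v) in{"far":(339,137),"near":(350,201)}.items(): print(n,ray("top",u,v,80).round(1))
E
```

```text
time: 2.02
tool_pos: [234.0, 552.2, 249.8]
tcp_rot: [180.0, 0.0, 7.7]
ft_force: [0.7, 0.2, -0.2]
finger_gap: 40.1
grip_force: 0.0
cover side [ 523.9 -491.4] [68.4 13.1] 2.3 n 35 z 74.3
cover side [ 568.1 -284.9] [229.  130.2] 7.4 n 907 z 75.9
handle side [ 568.6 -286. ] [74.7 21. ] 5.5 n 72 z 104.4
jar side [ 445.4 -114.1] [52.5 46.3] 89.3 n 103 z 62.3
jar side [542.6 -99.3] [46.2 48.3] 43.5 n 106 z 62.9
jar side [539.6   8. ] [58.  64.4] 3.2 n 110 z 63.5
jar side [437.9   3.8] [49.5 48.1] 27.1 n 125 z 62.6
jar side [541.9 110. ] [48.3 48.6] 6.2 n 142 z 63.0
jar side [442.3 105. ] [46.9 50.8] 34.6 n 143 z 62.5
tray side [558.9 291. ] [114.7 190.2] 88.9 n 392 z 29.7
mat side [744.2  30.8] [107.3 269.2] 29.9 n 18 z 4.8
mat top ((688.9082641601562, -1.8562698364257812), (145.73988342285156, 243.06594848632812), 2.3893866539001465) 2994.0
far [ 668.6 -270.2   80. ]
near [ 467.2 -297.9   80. ]
```

```bash
cat >> h.py <<'E'
def to(*ts,yaw=None,start=None):
    """tool-frame shifts (mm) for successive world targets, at the measured or given yaw"""
    s=r.sense(); p=np.array(s["tool_pos"] if start is None else start,float); y=np.radians(s["tcp_rot"][2] if yaw is None else yaw)
    print("at",p.round(1),np.round(s["tcp_rot"],2),"gap",round(s["finger_gap"],1),"F",np.round(s["ft_force"],2),"t",round(s["time"],1))
    for t in ts:
        D=np.array(t,float)-p; p=np.array(t,float)
        d=[np.cos(y)*D[0]+np.sin(y)*D[1], np.sin(y)*D[0]-np.cos(y)*D[1], -D[2]]
        n=int(np.ceil(np.linalg.norm(D)/38)); print(t,"total",np.round(d,1),f"{n} rows of",np.round(np.array(d)/max(n,1)/1000,5))
E
python3 - <<'E'
from h import *
c=np.array([ray("top",u,v,3)[:2] for u,v in[(215,118.4),(289.7,115.3),(292.5,158.4),(216.9,161.9)]]); print(c.round(1),c.mean(0).round(1))
to((568.5,-284,230),(568.5,-284,130),(568.5,-284,98),yaw=7.5)
E
```

```text
[[ 756.1  125.7]
 [ 765.4 -123.5]
 [ 618.6 -130.7]
 [ 608.   118.1]] [687.   -2.6]
at [234.  552.2 249.8] [1.7996e+02 3.0000e-02 7.7400e+00] gap 40.1 F [ 0.69  0.21 -0.23] t 2.0
(568.5, -284, 230) total [222.5 872.8  19.8] 24 rows of [0.00927 0.03636 0.00083]
(568.5, -284, 130) total [  0.   0. 100.] 3 rows of [0.      0.      0.03333]
(568.5, -284, 98) total [ 0.  0. 32.] 1 rows of [0.    0.    0.032]
```

```bash
python3 -m handwheel '[[0.00927,0.03637,0.0008,0,0,0,0.04],[0.00927,0.03637,0.0008,0,0,0,0.04],[0.00927,0.03637,0.0008,0,0,0,0.04],[0.00927,0.03637,0.0008,0,0,0,0.04],[0.00927,0.03637,0.0008,0,0,0,0.04],[0.00927,0.03637,0.0008,0,0,0,0.04],[0.00927,0.03637,0.0008,0,0,0,0.04],[0.00927,0.03637,0.0008,0,0,0,0.04]]' >/dev/null
python3 -m handwheel '[[0.00927,0.03637,0.0008,0,0,0,0.04],[0.00927,0.03637,0.0008,0,0,0,0.04],[0.00927,0.03637,0.0008,0,0,0,0.04],[0.00927,0.03637,0.0008,0,0,0,0.04],[0.00927,0.03637,0.0008,0,0,0,0.04],[0.00927,0.03637,0.0008,0,0,0,0.04],[0.00927,0.03637,0.0008,0,0,0,0.04],[0.00927,0.03637,0.0008,0,0,0,0.04]]' >/dev/null
python3 -m handwheel '[[0.00927,0.03637,0.0008,0,0,0,0.04],[0.00927,0.03637,0.0008,0,0,0,0.04],[0.00927,0.03637,0.0008,0,0,0,0.04],[0.00927,0.03637,0.0008,0,0,0,0.04],[0.00927,0.03637,0.0008,0,0,0,0.04],[0.00927,0.03637,0.0008,0,0,0,0.04],[0.00927,0.03637,0.0008,0,0,0,0.04],[0.00927,0.03637,0.0008,0,0,0,0.04]]' >/dev/null
python3 -m handwheel '[[0,0,0.0333,0,0,0,0.04],[0,0,0.0333,0,0,0,0.04],[0,0,0.0333,0,0,0,0.04],[0,0,0,0,0,0,0.04],[0,0,0,0,0,0,0.04],[0,0,0,0,0,0,0.04]]' 
python3 - <<'E'
from h import *
to((568.5,-284,98))
E
```

```text
time: 4.52
tool_pos: [569.6, -284.1, 133.2]
tcp_rot: [179.9, -0.1, 7.6]
ft_force: [0.8, -0.3, 0.8]
finger_gap: 40.3
grip_force: 0.0
at [ 569.6 -284.1  133.2] [ 1.7994e+02 -8.0000e-02  7.6400e+00] gap 40.3 F [ 0.83 -0.28  0.85] t 4.5
(568.5, -284, 98) total [-1.  -0.3 35.2] 1 rows of [-0.00104 -0.00027  0.03517]
```

```bash
python3 -m handwheel '[[-0.001,0,0.012,0,0,0,0.04],[0,0,0.012,0,0,0,0.04],[0,0,0.009,0,0,0,0.04],[0,0,0,0,0,0,0.04],[0,0,0,0,0,0,0.04]]'
python3 -m handwheel '[[0,0,0,0,0,0,0],[0,0,0,0,0,0,0],[0,0,0,0,0,0,0],[0,0,0,0,0,0,0],[0,0,0,0,0,0,0],[0,0,0,0,0,0,0],[0,0,0,0,0,0,0],[0,0,0,0,0,0,0]]' 60
python3 -m handwheel '[[0,0,-0.005,0,0,0,0],[0,0,-0.01,0,0,0,0],[0,0,-0.01,0,0,0,0],[0,0,-0.01,0,0,0,0],[0,0,-0.01,0,0,0,0],[0,0,0,0,0,0,0],[0,0,0,0,0,0,0]]'
python3 - <<'E'
from h import *
im,d=shot("side","lift")
P=cloud("side",d)
E
```

```text
time: 4.93
tool_pos: [567.1, -283.5, 97.1]
tcp_rot: [-179.9, 0.1, 7.5]
ft_force: [-0.5, 0.3, 0.5]
finger_gap: 39.9
grip_force: 0.0
time: 5.6
tool_pos: [568.3, -284.3, 99.1]
tcp_rot: [179.9, -0.1, 7.5]
ft_force: [-0.2, -0.3, 5.5]
finger_gap: 11.0
grip_force: 60.3
time: 6.18
tool_pos: [568.6, -284.3, 144.7]
tcp_rot: [179.9, -0.1, 7.5]
ft_force: [-0.2, -0.9, -3.1]
finger_gap: 10.9
grip_force: 59.3
```

View pics/lift.png

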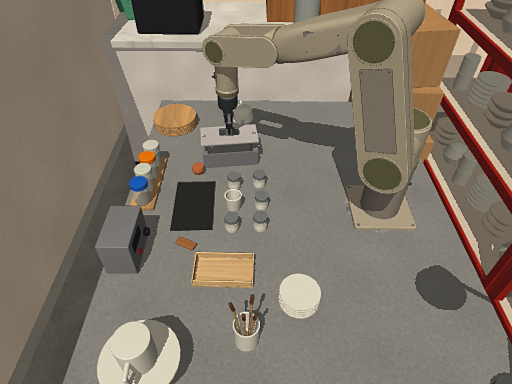

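The cover is up, held level at the handle around (229,132), and the box is left open below it. Next: raise it, turn it, and carry it to the mat.

```bash
python3 -m handwheel '[[0,0,-0.02,0,0,0,0],[0,0,-0.02,0,0,0,0],[0,0,0,0,0,-7.075,0],[0,0,0,0,0,-7.075,0],[0,0,0,0,0,-7.075,0],[0,0,0,0,0,-7.075,0],[0,0,0,0,0,-7.075,0],[0,0,0,0,0,-7.075,0]]' >/dev/null
python3 -m handwheel '[[0,0,0,0,0,-7.075,0],[0,0,0,0,0,-7.075,0],[0,0,0,0,0,-7.075,0],[0,0,0,0,0,-7.075,0],[0,0,0,0,0,-7.075,0],[0,0,0,0,0,-7.075,0],[0,0,0,0,0,0,0],[0,0,0,0,0,0,0]]'
python3 - <<'E'
from h import *
to((687,-2.6,183),(687,-2.6,33),yaw=92.414,start=(567.79,-283.96,183.19))
E
```

```text
time: 7.57
tool_pos: [567.4, -283.7, 182.3]
tcp_rot: [-179.9, -0.0, 92.2]
ft_force: [0.6, -0.7, -2.1]
finger_gap: 10.6
grip_force: 59.3
at [ 567.8 -284.   183.2] [-1.7993e+02 -4.0000e-02  9.2190e+01] gap 10.6 F [ 0.57 -0.73 -2.07] t 7.6
(687, -2.6, 183) total [2.761e+02 1.310e+02 2.000e-01] 9 rows of [3.068e-02 1.455e-02 2.000e-05]
(687, -2.6, 33) total [  0.   0. 150.] 4 rows of [0.     0.     0.0375]
```

```bash
python3 -m handwheel '[[0.03068,0.01455,0,0,0,0,0],[0.03068,0.01455,0,0,0,0,0],[0.03068,0.01455,0,0,0,0,0],[0.03068,0.01455,0,0,0,0,0],[0.03068,0.01455,0,0,0,0,0],[0.03068,0.01455,0,0,0,0,0],[0.03068,0.01455,0,0,0,0,0],[0.03068,0.01455,0,0,0,0,0]]' >/dev/null
python3 -m handwheel '[[0.03068,0.01455,0,0,0,0,0],[0,0,0,0,0,0,0],[0,0,0.03,0,0,0,0],[0,0,0.03,0,0,0,0],[0,0,0.03,0,0,0,0],[0,0,0.03,0,0,0,0],[0,0,0.015,0,0,0,0],[0,0,0.008,0,0,0,0]]'
python3 -m handwheel '[[0,0,0.004,0,0,0,0],[0,0,0.003,0,0,0,0],[0,0,0.0015,0,0,0,0],[0,0,0,0,0,0,0],[0,0,0,0,0,0,0]]'
python3 - <<'E'
from h import *
im,d=shot("side","mat")
print(r.sense()["wrist_torque"])
E
```

```text
time: 8.9
tool_pos: [684.4, -2.4, 36.2]
tcp_rot: [-179.7, -0.0, 92.3]
ft_force: [0.0, -1.0, -3.3]
finger_gap: 10.3
grip_force: 59.2
time: 9.32
tool_pos: [688.2, -2.7, 33.5]
tcp_rot: [179.9, 0.0, 92.4]
ft_force: [0.2, -0.9, -3.0]
finger_gap: 10.8
grip_force: 59.2
[ 0.02601376 -0.0404065  -0.05048939]
```

View pics/mat.png

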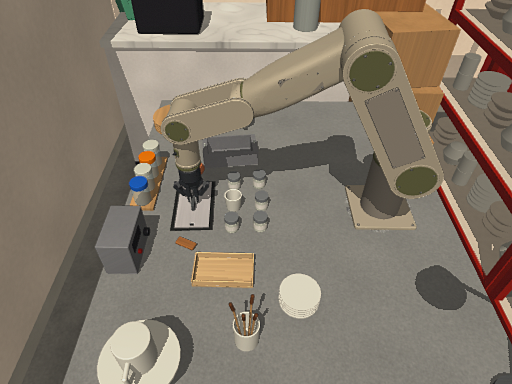

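The cover hangs just over the mat, centred with black margins all round (170–215, 180–230). I'll set it down, release and rise.

```bash
python3 -m handwheel '[[0,0,0.001,0,0,0,0],[0,0,0,0,0,0,0],[0,0,0,0,0,0,0]]'
python3 -m handwheel '[[0,0,0.001,0,0,0,0],[0,0,0,0,0,0,0],[0,0,0,0,0,0,0]]'
```

```text
time: 9.62
tool_pos: [688.0, -2.6, 32.1]
tcp_rot: [179.9, 0.0, 92.4]
ft_force: [0.1, 1.0, 4.3]
finger_gap: 11.1
grip_force: 60.4
time: 9.87
tool_pos: [688.0, -2.6, 32.1]
tcp_rot: [179.9, 0.0, 92.4]
ft_force: [-4.4, -0.0, 12.4]
finger_gap: 10.8
grip_force: 61.5
```

```bash
python3 -m handwheel '[[0,0,-0.001,0,0,0,0.011],[0,0,0,0,0,0,0.04],[0,0,0,0,0,0,0.04],[0,0,0,0,0,0,0.04],[0,0,0,0,0,0,0.04],[0,0,-0.02,0,0,0,0.04],[0,0,-0.03,0,0,0,0.04],[0,0,-0.03,0,0,0,0.04]]'
python3 -m handwheel '[[0,0,-0.04,0,0,0,0.04],[0,0,0,0,0,7.075,0.085],[0,0,0,0,0,7.075,0.085],[0,0,0,0,0,7.075,0.085],[0,0,0,0,0,7.075,0.085],[0,0,0,0,0,7.075,0.085],[0,0,0,0,0,7.075,0.085],[0,0,0,0,0,7.075,0.085]]' >/dev/null
python3 -m handwheel '[[0,0,0,0,0,7.075,0.085],[0,0,0,0,0,7.075,0.085],[0,0,0,0,0,7.075,0.085],[0,0,0,0,0,7.075,0.085],[0,0,0,0,0,7.075,0.085],[0,0,0,0,0,0,0.085],[0,0,0,0,0,0,0.085]]'
cat >> h.py <<'E'
def jars(hand=None):
    for n in("top","side"):
        im,d=shot(n,None); P=cloud(n,d)
        for m in blobs(P,54,72,(330,660,-180,180),60): rect(P,m,n)
E
python3 - <<'E'
from h import *
jars()
im,d=np.load("last_side.npz").values(); cv2.imwrite("pics/s3.png",im)
P=cloud("top",np.load("last_top.npz")["d"])
for m in blobs(P,5,14,(560,800,-150,150)): rect(P,m,"cover on mat")
to((437.6,5.3,150),(437.6,5.3,46),yaw=7.514,start=(687,-2.6,150.69))
E
```

```text
time: 10.53
tool_pos: [685.5, -2.4, 109.5]
tcp_rot: [-179.8, -0.0, 92.4]
ft_force: [1.1, -0.1, 0.4]
finger_gap: 40.3
grip_force: 0.0
time: 11.78
tool_pos: [686.8, -2.5, 150.4]
tcp_rot: [-180.0, 0.0, 7.7]
ft_force: [1.2, 0.1, -0.1]
finger_gap: 85.2
grip_force: 0.0
top [541.4 -99.8] [47.5 47.9] 87.9 n 199 z 61.0
top [ 444. -111.] [46.6 46.5] 88.7 n 198 z 61.2
side [ 446.8 -113.7] [48.  50.2] 34.9 n 108 z 62.2
side [ 543.1 -100.4] [49.2 47.4] 76.4 n 105 z 62.7
side [539.7   8.6] [58.1 61.8] 2.5 n 118 z 63.5
side [437.2   5.9] [47.4 49.2] 40.5 n 126 z 63.0
side [541.8 110.4] [47.9 49.8] 1.3 n 147 z 62.7
side [443.  104.9] [46.4 50.5] 38.3 n 147 z 62.2
cover on mat [ 690.  -100.8] [ 41.9 130.6] 86.0 n 303 z 8.1
cover on mat [700.3  21.7] [140.1  85. ] 85.5 n 591 z 8.1
at [687.   -2.6 150.7] [-1.80e+02  2.00e-02  7.75e+00] gap 85.0 F [-0.25  0.48 -0.39] t 11.9
(437.6, 5.3, 150) total [-246.2  -40.4    0.7] 7 rows of [-0.03518 -0.00578  0.0001 ]
(437.6, 5.3, 46) total [  0.   0. 104.] 3 rows of [0.      0.      0.03467]
```

View pics/s3.png

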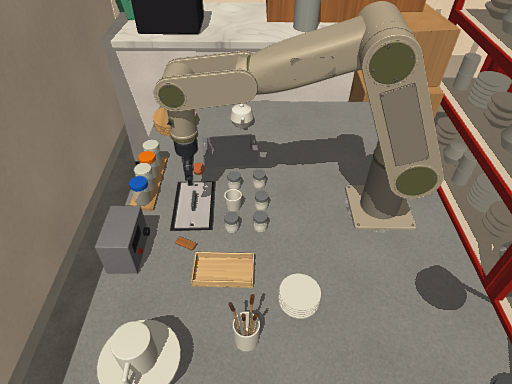

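The cover lies flat on the mat and all five jars are in place (side view (261,178), (234,180), (261,200), (260,221), (232,222)). Starting with the near middle jar.

```bash
python3 -m handwheel '[[-0.03518,-0.00578,0,0,0,0,0.085],[-0.03518,-0.00578,0,0,0,0,0.085],[-0.03518,-0.00578,0,0,0,0,0.085],[-0.03518,-0.00578,0,0,0,0,0.085],[-0.03518,-0.00578,0,0,0,0,0.085],[-0.03518,-0.00578,0,0,0,0,0.085],[-0.03518,-0.00578,0,0,0,0,0.085],[0,0,0,0,0,0,0.085]]' >/dev/null
python3 -m handwheel '[[0,0,0.03,0,0,0,0.085],[0,0,0.03,0,0,0,0.085],[0,0,0.03,0,0,0,0.085],[0,0,0.0147,0,0,0,0.085],[0,0,0,0,0,0,0.085],[0,0,0,0,0,0,0.085]]'
python3 -m handwheel '[[0,0,0,0,0,0,0.03],[0,0,0,0,0,0,0.03],[0,0,0,0,0,0,0.03],[0,0,0,0,0,0,0.03],[0,0,0,0,0,0,0.03],[0,0,0,0,0,0,0.03]]' 40
python3 -m handwheel '[[0,0,-0.01,0,0,0,0.03],[0,0,-0.02,0,0,0,0.03],[0,0,-0.02,0,0,0,0.03],[0,0,0,0,0,0,0.03],[0,0,0,0,0,0,0.03],[0,0,0,0,0,0,0.03],[0,0,0,0,0,0,0.03]]'
```

```text
time: 13.05
tool_pos: [436.9, 5.4, 45.7]
tcp_rot: [-180.0, 0.1, 7.6]
ft_force: [0.3, -1.3, 0.8]
finger_gap: 84.9
grip_force: 0.0
time: 13.55
tool_pos: [439.1, 5.1, 47.9]
tcp_rot: [179.9, -0.2, 7.5]
ft_force: [-2.1, -1.3, 6.5]
finger_gap: 48.9
grip_force: 40.5
time: 14.13
tool_pos: [436.5, 5.5, 94.6]
tcp_rot: [-180.0, 0.1, 7.5]
ft_force: [0.2, 0.7, -4.0]
finger_gap: 49.0
grip_force: 42.6
```

```bash
python3 -m handwheel '[[0,0,-0.0183,0,0,0,0.03],[0,0,-0.0183,0,0,0,0.03],[0,0,-0.0184,0,0,0,0.03],[0,0,0,0,0,0,0.03],[0,0,0,0,0,0,0.03],[0,0,0,0,0,0,0.03]]'
python3 -m handwheel '[[0,0,0,0,0,0,0.03],[0,0,0,0,0,0,0.03]]'
python3 - <<'E'
from h import *
to((628,-276.2,151),(628,-276.2,51),yaw=7.514,start=(437.6,5.3,151))
E
```

```text
time: 14.63
tool_pos: [436.7, 5.4, 149.2]
tcp_rot: [-180.0, 0.1, 7.5]
ft_force: [-0.4, 0.0, -4.0]
finger_gap: 48.9
grip_force: 42.6
time: 14.8
tool_pos: [436.5, 5.4, 149.3]
tcp_rot: [-180.0, 0.2, 7.5]
ft_force: [-0.2, -0.3, -3.3]
finger_gap: 49.0
grip_force: 42.6
at [437.6   5.3 151. ] [-1.7996e+02  1.6000e-01  7.5100e+00] gap 49.0 F [-0.16 -0.28 -3.3 ] t 14.8
(628, -276.2, 151) total [152. 304.  -0.] 9 rows of [ 0.01688  0.03378 -0.     ]
(628, -276.2, 51) total [  0.   0. 100.] 3 rows of [0.      0.      0.03333]
```

About 3.8 N, so this jar is full and goes to the box's far slot.

```bash
python3 -m handwheel '[[0.01689,0.03378,0,0,0,0,0.03],[0.01689,0.03378,0,0,0,0,0.03],[0.01689,0.03378,0,0,0,0,0.03],[0.01689,0.03378,0,0,0,0,0.03],[0.01689,0.03378,0,0,0,0,0.03],[0.01689,0.03378,0,0,0,0,0.03],[0.01689,0.03378,0,0,0,0,0.03],[0.01689,0.03378,0,0,0,0,0.03]]' >/dev/null
python3 -m handwheel '[[0.01689,0.03378,0,0,0,0,0.03],[0,0,0,0,0,0,0.03],[0,0,0,0,0,0,0.03],[0,0,0.025,0,0,0,0.03],[0,0,0.025,0,0,0,0.03],[0,0,0.025,0,0,0,0.03],[0,0,0.015,0,0,0,0.03],[0,0,0.006,0,0,0,0.03]]'
python3 -m handwheel '[[0,0,0.001,0,0,0,0.03],[0,0,0.001,0,0,0,0.03],[0,0,0,0,0,0,0.03],[0,0,0,0,0,0,0.03]]'
```

```text
time: 16.13
tool_pos: [625.5, -273.9, 52.0]
tcp_rot: [-179.8, 0.3, 7.6]
ft_force: [-13.4, 7.6, 25.6]
finger_gap: 48.7
grip_force: 45.8
time: 16.47
tool_pos: [628.6, -276.3, 54.1]
tcp_rot: [179.9, -0.1, 7.5]
ft_force: [0.6, -0.2, -2.9]
finger_gap: 49.0
grip_force: 43.4
```

```bash
python3 -m handwheel '[[0,0,0.001,0,0,0,0.03],[0,0,0,0,0,0,0.03],[0,0,0,0,0,0,0.03]]' | grep -E 'force|pos'
python3 -m handwheel '[[0,0,0.001,0,0,0,0.03],[0,0,0,0,0,0,0.03],[0,0,0,0,0,0,0.03]]'| grep -E 'force|pos'
```

```text
tool_pos: [628.1, -276.2, 52.2]
ft_force: [0.1, -0.3, -4.0]
grip_force: 43.4
tool_pos: [628.2, -276.3, 52.1]
ft_force: [-3.9, 1.4, 6.2]
grip_force: 44.0
```

```bash
python3 - <<'E'
from h import *
for n in ("top","side"):
    im,d=shot(n)
    u,v=px(n,(628,-276,60)); u,v=int(u),int(v)
    c=im[max(0,v-60):v+60,u-80:u+80]; cv2.imwrite(f"pics/box_{n}.png",cv2.resize(c,None,fx=4,fy=4))
a,b=[cv2.imread(f"pics/box_{n}.png") for n in("top","side")]
h=min(a.shape[0],b.shape[0]); cv2.imwrite("pics/box1.png",cv2.resize(np.hstack([a[:h],b[:h]]),(800,300)))
E
```

```text
(no output)
```

View pics/box1.png

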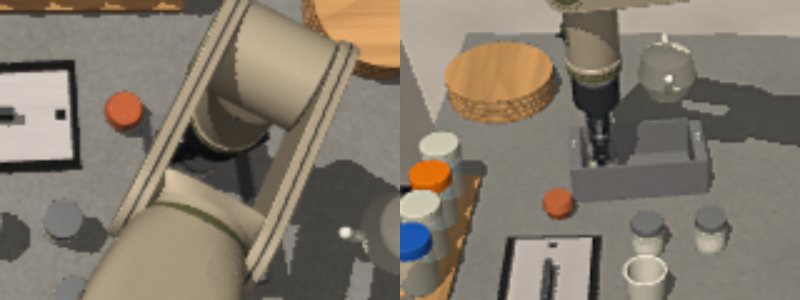

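The side view shows the gripper holding the jar inside the box's far end at (598,150), with floor contact felt. I'll release it and go on to the next jar, near right.

```bash
python3 -m handwheel '[[0,0,0,0,0,0,0.062],[0,0,0,0,0,0,0.062],[0,0,0,0,0,0,0.062],[0,0,0,0,0,0,0.062],[0,0,-0.02,0,0,0,0.062],[0,0,-0.03,0,0,0,0.062],[0,0,-0.03,0,0,0,0.062],[0,0,-0.02,0,0,0,0.085]]'
python3 - <<'E'
from h import *
jars()
for n in("top","side"):
    P=cloud(n,np.load(f"last_{n}.npz")["d"])
    m=(P[...,2]>58)&(P[...,2]<68)&(np.hypot(P[...,0]-628,P[...,1]+276)<35)
    if m.sum()>8: rect(P,m,"boxjar "+n)
to((445,-112.3,151),(445,-112.3,46),yaw=7.514,start=(628,-276.2,151))
E
```

```text
time: 17.73
tool_pos: [629.0, -276.7, 154.2]
tcp_rot: [179.9, -0.1, 7.5]
ft_force: [1.2, -0.9, 1.1]
finger_gap: 72.7
grip_force: 0.0
top [539.8   9.6] [61.  60.1] 43.7 n 111 z 63.7
top [541.5 -99.8] [47.8 47.3] 1.3 n 201 z 61.1
top [539.6 110.4] [46.9 46.7] 87.8 n 194 z 61.6
top [441.6 105.9] [46.9 47.4] 89.5 n 202 z 61.8
top [ 449.2 -104.6] [32.1 49.3] 59.3 n 137 z 60.7
side [ 445.4 -113.6] [51.5 46.4] 89.8 n 109 z 62.6
side [544.  -99.7] [47.1 49.6] 68.4 n 110 z 63.0
side [539.5   9.1] [58.1 64.5] 3.8 n 113 z 63.3
side [542.  111.8] [48.7 47.7] 21.7 n 148 z 62.6
side [443.6 105.7] [48.5 48.4] 43.1 n 143 z 62.7
boxjar top [ 622.6 -273.9] [47.8 42.7] 88.7 n 139 z 64.8
boxjar side [ 626.6 -274.6] [48.2 49.2] 45.2 n 61 z 65.0
at [ 628.  -276.2  151. ] [179.69  -0.44   7.52] gap 84.4 F [ 0.92 -1.39  0.56] t 17.8
(445, -112.3, 151) total [-160.  -186.4   -0. ] 7 rows of [-0.02286 -0.02663 -0.     ]
(445, -112.3, 46) total [  0.   0. 105.] 3 rows of [0.    0.    0.035]
```

```bash
python3 -m handwheel '[[-0.02286,-0.02663,0,0,0,0,0.085],[-0.02286,-0.02663,0,0,0,0,0.085],[-0.02286,-0.02663,0,0,0,0,0.085],[-0.02286,-0.02663,0,0,0,0,0.085],[-0.02286,-0.02663,0,0,0,0,0.085],[-0.02286,-0.02663,0,0,0,0,0.085],[-0.02286,-0.02663,0,0,0,0,0.085],[0,0,0,0,0,0,0.085]]' >/dev/null
python3 -m handwheel '[[0,0,0.03,0,0,0,0.085],[0,0,0.03,0,0,0,0.085],[0,0,0.03,0,0,0,0.085],[0,0,0.015,0,0,0,0.085],[0,0,0,0,0,0,0.085],[0,0,0,0,0,0,0.085]]' | grep -E 'force|pos'
python3 -m handwheel '[[0,0,0,0,0,0,0.03],[0,0,0,0,0,0,0.03],[0,0,0,0,0,0,0.03],[0,0,0,0,0,0,0.03],[0,0,0,0,0,0,0.03],[0,0,0,0,0,0,0.03]]' 40 | grep -E 'force|pos|gap'
python3 -m handwheel '[[0,0,-0.01,0,0,0,0.03],[0,0,-0.025,0,0,0,0.03],[0,0,-0.035,0,0,0,0.03],[0,0,-0.035,0,0,0,0.03],[0,0,0,0,0,0,0.03],[0,0,0,0,0,0,0.03],[0,0,0,0,0,0,0.03],[0,0,0,0,0,0,0.03]]' | grep -E 'force|pos|gap'
python3 -m handwheel '[[0,0,0,0,0,0,0.03],[0,0,0,0,0,0,0.03],[0,0,0,0,0,0,0.03]]' | grep -E 'force|pos|gap'
python3 - <<'E'
from h import *
to((568.5,-284,151),yaw=7.514,start=(445,-112.3,151))
to((558.5+58,291.5-.6,151),yaw=7.514,start=(445,-112.3,151))
E
```

```text
tool_pos: [443.9, -111.9, 44.9]
ft_force: [0.4, 0.7, 0.6]
grip_force: 0.0
tool_pos: [446.5, -113.0, 47.9]
ft_force: [-0.5, -0.5, 5.1]
finger_gap: 48.8
grip_force: 40.8
tool_pos: [443.8, -111.8, 149.5]
ft_force: [-1.0, 0.7, -4.2]
finger_gap: 48.8
grip_force: 43.0
tool_pos: [444.3, -112.1, 149.9]
ft_force: [0.1, -0.0, -3.7]
finger_gap: 48.8
grip_force: 43.0
at [ 445.  -112.3  151. ] [-1.7994e+02  1.1000e-01  7.5200e+00] gap 48.8 F [ 0.14 -0.02 -3.69] t 20.4
(568.5, -284, 151) total [100.  186.4  -0. ] 6 rows of [ 0.01666  0.03106 -0.     ]
at [ 445.  -112.3  151. ] [-1.7994e+02  1.1000e-01  7.5200e+00] gap 48.8 F [ 0.14 -0.02 -3.69] t 20.4
(616.5, 290.9, 151) total [ 222.8 -377.3   -0. ] 12 rows of [ 0.01856 -0.03144 -0.     ]
```

Full again, so it goes to the near slot.

```bash
python3 -m handwheel '[[0.008,0.03728,0,0,0,0,0.03],[0.008,0.03728,0,0,0,0,0.03],[0.008,0.03728,0,0,0,0,0.03],[0.008,0.03728,0,0,0,0,0.03],[0.008,0.03728,0,0,0,0,0.03],[0,0,0,0,0,0,0.03],[0,0,0,0,0,0,0.03],[0,0,0,0,0,0,0.03]]' | grep -E 'force|pos'
python3 -m handwheel '[[0,0,0.025,0,0,0,0.03],[0,0,0.025,0,0,0,0.03],[0,0,0.02,0,0,0,0.03],[0,0,0.012,0,0,0,0.03],[0,0,0.009,0,0,0,0.03],[0,0,0.006,0,0,0,0.03],[0,0,0.001,0,0,0,0.03],[0,0,0,0,0,0,0.03]]' | grep -E 'force|pos'
python3 -m handwheel '[[0,0,0.001,0,0,0,0.03],[0,0,0,0,0,0,0.03],[0,0,0.001,0,0,0,0.03],[0,0,0,0,0,0,0.03],[0,0,0,0,0,0,0.03]]' | grep -E 'force|pos'
```

```text
tool_pos: [508.5, -291.6, 149.8]
ft_force: [-0.2, 1.0, -3.6]
grip_force: 43.7
tool_pos: [509.5, -291.9, 53.7]
ft_force: [-0.3, 0.4, -3.9]
grip_force: 43.9
tool_pos: [509.7, -292.4, 52.0]
ft_force: [-1.0, 0.3, 0.1]
grip_force: 44.2
```

```bash
python3 -m handwheel '[[0,0,0,0,0,0,0.062],[0,0,0,0,0,0,0.062],[0,0,0,0,0,0,0.062],[0,0,0,0,0,0,0.062],[0,0,-0.02,0,0,0,0.062],[0,0,-0.03,0,0,0,0.062],[0,0,-0.03,0,0,0,0.062],[0,0,-0.02,0,0,0,0.085]]' | grep -E 'force|pos'
python3 - <<'E'
from h import *
jars()
for n in("top","side"):
    P=cloud(n,np.load(f"last_{n}.npz")["d"])
    for c in((628,-276),(509,-292)):
        m=(P[...,2]>58)&(P[...,2]<68.5)&(np.hypot(P[...,0]-c[0],P[...,1]-c[1])<28)
        if m.sum()>8: rect(P,m,"boxjar "+n)
to((542.5,-99.8,151),(542.5,-99.8,46),yaw=7.514,start=(509,-291.8,151))
E
```

```text
tool_pos: [509.8, -292.4, 154.0]
ft_force: [1.1, -0.4, 1.0]
grip_force: 0.0
top [539.8   9.5] [60.5 60.4] 44.7 n 110 z 63.5
top [540.9 -99.8] [47.1 48. ] 89.2 n 200 z 61.6
top [540.6 110.1] [47.1 45.6] 89.9 n 195 z 61.1
top [441.6 106.1] [47.5 47.4] 1.9 n 201 z 61.2
side [ 541.1 -101.3] [45.9 52. ] 3.1 n 110 z 62.8
side [539.8   7. ] [58.  64.9] 2.1 n 116 z 63.2
side [541.6 111.4] [49.8 46.9] 56.3 n 144 z 63.5
side [442.6 104. ] [49.2 52.2] 5.2 n 145 z 62.5
boxjar top [ 625.2 -274.1] [46.7 48.5] 45.3 n 171 z 64.7
boxjar top [ 497.6 -296.4] [26.4 38.7] 57.1 n 79 z 64.9
boxjar side [ 625.8 -274.1] [48.1 46.8] 89.6 n 63 z 65.4
boxjar side [ 509.7 -289.5] [43.5 46.8] 76.6 n 61 z 66.1
at [ 509.  -291.8  151. ] [179.67  -0.36   7.52] gap 84.3 F [-0.4   0.01  0.45] t 22.9
(542.5, -99.8, 151) total [  58.3 -186.    -0. ] 6 rows of [ 0.00972 -0.031   -0.     ]
(542.5, -99.8, 46) total [  0.   0. 105.] 3 rows of [0.    0.    0.035]
```

```bash
python3 -m handwheel '[[0.00972,-0.031,0,0,0,0,0.085],[0.00972,-0.031,0,0,0,0,0.085],[0.00972,-0.031,0,0,0,0,0.085],[0.00972,-0.031,0,0,0,0,0.085],[0.00972,-0.031,0,0,0,0,0.085],[0.00972,-0.031,0,0,0,0,0.085],[0,0,0,0,0,0,0.085],[0,0,0,0,0,0,0.085]]' | grep -E 'force|pos'
python3 -m handwheel '[[0,0,0.03,0,0,0,0.085],[0,0,0.03,0,0,0,0.085],[0,0,0.03,0,0,0,0.085],[0,0,0.015,0,0,0,0.085],[0,0,0,0,0,0,0.085],[0,0,0,0,0,0,0.085]]' | grep -E 'force|pos'
python3 -m handwheel '[[0,0,0,0,0,0,0.03],[0,0,0,0,0,0,0.03],[0,0,0,0,0,0,0.03],[0,0,0,0,0,0,0.03],[0,0,0,0,0,0,0.03],[0,0,0,0,0,0,0.03]]' 40 | grep -E 'force|pos|gap'
python3 -m handwheel '[[0,0,-0.01,0,0,0,0.03],[0,0,-0.025,0,0,0,0.03],[0,0,-0.035,0,0,0,0.03],[0,0,-0.035,0,0,0,0.03],[0,0,0,0,0,0,0.03],[0,0,0,0,0,0,0.03],[0,0,0,0,0,0,0.03],[0,0,0,0,0,0,0.03]]' | grep -E 'force|pos|gap'
python3 -m handwheel '[[0,0,0,0,0,0,0.03],[0,0,0,0,0,0,0.03],[0,0,0,0,0,0,0.03]]' | grep -E 'force|pos|gap'
python3 - <<'E'
from h import *
to((568.5,-284,151),yaw=7.514,start=(542.5,-99.8,151))
to((558.5+58,291.5-.6,151),yaw=7.514,start=(542.5,-99.8,151))
E
```

```text
tool_pos: [542.3, -98.1, 150.1]
ft_force: [-0.8, -0.6, -0.9]
grip_force: 0.0
tool_pos: [541.3, -100.6, 44.8]
ft_force: [0.7, -0.3, 1.1]
grip_force: 0.0
tool_pos: [544.1, -100.5, 48.1]
ft_force: [-0.3, -0.6, 5.9]
finger_gap: 49.0
grip_force: 41.6
tool_pos: [541.5, -99.5, 149.6]
ft_force: [-0.6, -0.4, -1.4]
finger_gap: 49.0
grip_force: 41.6
tool_pos: [541.9, -99.7, 149.8]
ft_force: [0.3, -0.9, -1.4]
finger_gap: 49.3
grip_force: 41.6
at [542.5 -99.8 151. ] [-1.7996e+02  1.1000e-01  7.5200e+00] gap 49.3 F [ 0.27 -0.93 -1.36] t 25.5
(568.5, -284, 151) total [  1.7 186.   -0. ] 5 rows of [ 0.00034  0.0372  -0.     ]
at [542.5 -99.8 151. ] [-1.7996e+02  1.1000e-01  7.5200e+00] gap 49.3 F [ 0.27 -0.93 -1.36] t 25.5
(616.5, 290.9, 151) total [ 124.5 -377.7   -0. ] 11 rows of [ 0.01131 -0.03433 -0.     ]
```

About 1.2 N, so this one is used up and goes to the tray's far slot.

```bash
python3 -m handwheel '[[0.01131,-0.03433,0,0,0,0,0.03],[0.01131,-0.03433,0,0,0,0,0.03],[0.01131,-0.03433,0,0,0,0,0.03],[0.01131,-0.03433,0,0,0,0,0.03],[0.01131,-0.03433,0,0,0,0,0.03],[0.01131,-0.03433,0,0,0,0,0.03],[0.01131,-0.03433,0,0,0,0,0.03],[0.01131,-0.03433,0,0,0,0,0.03]]' >/dev/null
python3 -m handwheel '[[0.01131,-0.03433,0,0,0,0,0.03],[0.01131,-0.03433,0,0,0,0,0.03],[0.01131,-0.03433,0,0,0,0,0.03],[0,0,0,0,0,0,0.03],[0,0,0,0,0,0,0.03],[0,0,0,0,0,0,0.03]]' | grep -E 'force|pos'
python3 -m handwheel '[[0,0,0.025,0,0,0,0.03],[0,0,0.025,0,0,0,0.03],[0,0,0.02,0,0,0,0.03],[0,0,0.012,0,0,0,0.03],[0,0,0.009,0,0,0,0.03],[0,0,0.006,0,0,0,0.03],[0,0,0,0,0,0,0.03],[0,0,0,0,0,0,0.03]]' | grep -E 'force|pos'
python3 -m handwheel '[[0,0,0.001,0,0,0,0.03],[0,0,0,0,0,0,0.03],[0,0,0.001,0,0,0,0.03],[0,0,0,0,0,0,0.03],[0,0,0,0,0,0,0.03]]' | grep -E 'force|pos'
```

```text
tool_pos: [616.1, 290.7, 150.0]
ft_force: [-0.0, -0.1, -1.4]
grip_force: 41.9
tool_pos: [617.3, 290.8, 55.1]
ft_force: [0.4, 0.2, 0.0]
grip_force: 42.1
tool_pos: [617.1, 291.0, 53.0]
ft_force: [-0.4, -0.7, 3.9]
grip_force: 42.3
```

```bash
python3 -m handwheel '[[0,0,0,0,0,0,0.062],[0,0,0,0,0,0,0.062],[0,0,0,0,0,0,0.062],[0,0,0,0,0,0,0.062],[0,0,-0.019,0,0,0,0.062],[0,0,-0.03,0,0,0,0.062],[0,0,-0.03,0,0,0,0.062],[0,0,-0.02,0,0,0,0.085]]' | grep -E 'force|pos'
python3 - <<'E'
from h import *
jars()
for n in("top","side"):
    P=cloud(n,np.load(f"last_{n}.npz")["d"])
    for m in blobs(P,60,75,(450,700,220,360)): rect(P,m,n+" trayjar")
to((541.2,110.6,151),yaw=7.514,start=(616.5,290.9,151))
E
```

```text
tool_pos: [617.2, 291.1, 154.0]
ft_force: [0.3, 0.7, -0.2]
grip_force: 0.0
top [539.5   9.5] [60.6 60.3] 45.3 n 110 z 63.8
top [540.3 111.2] [46.9 46.9] 76.5 n 194 z 61.3
top [440.9 105.3] [46.2 48.1] 45.0 n 201 z 61.5
side [539.5   8.7] [58.  62.5] 3.6 n 117 z 63.4
side [543.6 110.6] [49.1 48.4] 47.3 n 145 z 62.8
side [443.6 104.6] [49.  49.9] 37.4 n 146 z 62.6
top trayjar [620.  275.1] [37.5 12.6] 19.5 n 43 z 66.5
side trayjar [614.5 293.5] [48.3 44.1] 33.5 n 181 z 67.9
at [616.5 290.9 151. ] [-179.88   -0.49    7.52] gap 84.3 F [0.87 0.56 1.49] t 28.5
(541.2, 110.6, 151) total [-98.2 168.9  -0. ] 6 rows of [-0.01637  0.02815 -0.     ]
```

```bash
python3 -m handwheel '[[-0.01637,0.02815,0,0,0,0,0.085],[-0.01637,0.02815,0,0,0,0,0.085],[-0.01637,0.02815,0,0,0,0,0.085],[-0.01637,0.02815,0,0,0,0,0.085],[-0.01637,0.02815,0,0,0,0,0.085],[-0.01637,0.02815,0,0,0,0,0.085],[0,0,0,0,0,0,0.085],[0,0,0,0,0,0,0.085]]' | grep -E 'force|pos'
python3 -m handwheel '[[0,0,0.03,0,0,0,0.085],[0,0,0.03,0,0,0,0.085],[0,0,0.03,0,0,0,0.085],[0,0,0.015,0,0,0,0.085],[0,0,0,0,0,0,0.085],[0,0,0,0,0,0,0.085]]' | grep -E 'force|pos'
python3 -m handwheel '[[0,0,0,0,0,0,0.03],[0,0,0,0,0,0,0.03],[0,0,0,0,0,0,0.03],[0,0,0,0,0,0,0.03],[0,0,0,0,0,0,0.03],[0,0,0,0,0,0,0.03]]' 40 | grep -E 'force|pos|gap'
python3 -m handwheel '[[0,0,-0.01,0,0,0,0.03],[0,0,-0.025,0,0,0,0.03],[0,0,-0.035,0,0,0,0.03],[0,0,-0.035,0,0,0,0.03],[0,0,0,0,0,0,0.03],[0,0,0,0,0,0,0.03],[0,0,0,0,0,0,0.03],[0,0,0,0,0,0,0.03]]' | grep -E 'force|pos|gap'
python3 -m handwheel '[[0,0,0,0,0,0,0.03],[0,0,0,0,0,0,0.03],[0,0,0,0,0,0,0.03]]' | grep -E 'force|pos|gap'
python3 - <<'E'
from h import *
to((568.5,-284,151),yaw=7.514,start=(541.2,110.6,151))
to((500.5,292.5,151),yaw=7.514,start=(541.2,110.6,151))
E
```

```text
tool_pos: [540.3, 109.1, 150.1]
ft_force: [-0.2, 0.0, -0.2]
grip_force: 0.0
tool_pos: [540.3, 111.2, 44.8]
ft_force: [0.6, -0.1, 1.6]
grip_force: 0.0
tool_pos: [542.9, 110.8, 48.1]
ft_force: [0.3, 0.6, 7.1]
finger_gap: 49.0
grip_force: 41.6
tool_pos: [540.1, 110.4, 149.6]
ft_force: [-0.6, 0.9, -1.1]
finger_gap: 49.3
grip_force: 41.6
tool_pos: [540.6, 110.4, 149.9]
ft_force: [-0.4, 0.4, -1.5]
finger_gap: 49.0
grip_force: 41.6
at [541.2 110.6 151. ] [-1.80e+02  1.20e-01  7.51e+00] gap 49.0 F [-0.38  0.43 -1.53] t 31.1
(568.5, -284, 151) total [-24.5 394.8  -0. ] 11 rows of [-0.00223  0.03589 -0.     ]
at [541.2 110.6 151. ] [-1.80e+02  1.20e-01  7.51e+00] gap 49.0 F [-0.38  0.43 -1.53] t 31.1
(500.5, 292.5, 151) total [ -16.6 -185.7   -0. ] 5 rows of [-0.00331 -0.03713 -0.     ]
```

Light again, so it goes to the tray's near slot.

```bash
python3 -m handwheel '[[-0.00331,-0.03713,0,0,0,0,0.03],[-0.00331,-0.03713,0,0,0,0,0.03],[-0.00331,-0.03713,0,0,0,0,0.03],[-0.00331,-0.03713,0,0,0,0,0.03],[-0.00331,-0.03713,0,0,0,0,0.03],[0,0,0,0,0,0,0.03],[0,0,0,0,0,0,0.03],[0,0,0,0,0,0,0.03]]' | grep -E 'force|pos'
python3 -m handwheel '[[0,0,0.025,0,0,0,0.03],[0,0,0.025,0,0,0,0.03],[0,0,0.02,0,0,0,0.03],[0,0,0.012,0,0,0,0.03],[0,0,0.009,0,0,0,0.03],[0,0,0.006,0,0,0,0.03],[0,0,0,0,0,0,0.03],[0,0,0,0,0,0,0.03]]' | grep -E 'force|pos'
python3 -m handwheel '[[0,0,0.001,0,0,0,0.03],[0,0,0,0,0,0,0.03],[0,0,0.001,0,0,0,0.03],[0,0,0,0,0,0,0.03],[0,0,0,0,0,0,0.03]]' | grep -E 'force|pos'
python3 -m handwheel '[[0,0,0,0,0,0,0.062],[0,0,0,0,0,0,0.062],[0,0,0,0,0,0,0.062],[0,0,0,0,0,0,0.062],[0,0,-0.019,0,0,0,0.062],[0,0,-0.03,0,0,0,0.062],[0,0,-0.03,0,0,0,0.062],[0,0,-0.02,0,0,0,0.085]]' | grep -E 'force|pos'
python3 - <<'E'
from h import *
jars()
for n in("top","side"):
    P=cloud(n,np.load(f"last_{n}.npz")["d"])
    for m in blobs(P,60,75,(450,700,220,360)): rect(P,m,n+" trayjar")
to((442.5,105,151),yaw=7.514,start=(500.5,292.5,151))
E
```

```text
tool_pos: [500.2, 292.3, 150.4]
ft_force: [1.1, 0.1, -0.5]
grip_force: 41.9
tool_pos: [501.4, 292.4, 54.8]
ft_force: [0.2, -0.4, -0.7]
grip_force: 42.1
tool_pos: [501.1, 292.8, 53.0]
ft_force: [-1.7, -1.0, 6.3]
grip_force: 42.5
tool_pos: [501.2, 292.8, 153.7]
ft_force: [0.3, 0.3, 0.6]
grip_force: 0.0
top [541.4   9.7] [59.5 61.1] 89.8 n 109 z 63.1
top [441.7 106. ] [47.  47.4] 87.5 n 200 z 61.4
side [443.6 105. ] [47.4 48.4] 44.6 n 142 z 62.8
top trayjar [614.8 291.6] [49.2 47.3] 26.8 n 197 z 66.6
top trayjar [496.8 280. ] [31.6 22.3] 16.1 n 64 z 66.1
side trayjar [615.3 291.3] [49.2 48.2] 3.7 n 189 z 68.0
side trayjar [500.2 297.3] [44.3 46.3] 89.2 n 170 z 67.8
at [500.5 292.5 151. ] [-179.86   -0.44    7.52] gap 84.7 F [-0.09 -0.21  0.34] t 33.6
(442.5, 105, 151) total [-82.  178.3  -0. ] 6 rows of [-0.01367  0.02972 -0.     ]
```

```bash
python3 -m handwheel '[[-0.01367,0.02972,0,0,0,0,0.085],[-0.01367,0.02972,0,0,0,0,0.085],[-0.01367,0.02972,0,0,0,0,0.085],[-0.01367,0.02972,0,0,0,0,0.085],[-0.01367,0.02972,0,0,0,0,0.085],[-0.01367,0.02972,0,0,0,0,0.085],[0,0,0,0,0,0,0.085],[0,0,0,0,0,0,0.085]]' | grep -E 'force|pos'
python3 -c "
from h import *
jars()"
python3 -m handwheel '[[0,0,0.03,0,0,0,0.085],[0,0,0.03,0,0,0,0.085],[0,0,0.03,0,0,0,0.085],[0,0,0.015,0,0,0,0.085],[0,0,0,0,0,0,0.085],[0,0,0,0,0,0,0.085]]' | grep -E 'force|pos'
python3 -m handwheel '[[0,0,0,0,0,0,0.03],[0,0,0,0,0,0,0.03],[0,0,0,0,0,0,0.03],[0,0,0,0,0,0,0.03],[0,0,0,0,0,0,0.03],[0,0,0,0,0,0,0.03]]' 40 | grep -E 'force|pos|gap'
python3 -m handwheel '[[0,0,-0.01,0,0,0,0.03],[0,0,-0.025,0,0,0,0.03],[0,0,-0.035,0,0,0,0.03],[0,0,-0.035,0,0,0,0.03],[0,0,0,0,0,0,0.03],[0,0,0,0,0,0,0.03],[0,0,0,0,0,0,0.03],[0,0,0,0,0,0,0.03]]' | grep -E 'force|pos|gap'
python3 -m handwheel '[[0,0,0,0,0,0,0.03],[0,0,0,0,0,0,0.03],[0,0,0,0,0,0,0.03]]' | grep -E 'force|pos|gap'
python3 - <<'E'
from h import *
to((568.5,-284,151),yaw=7.514,start=(442.5,105,151))
to((558.5,291.5,151),yaw=7.514,start=(442.5,105,151))
E
```

```text
tool_pos: [441.9, 103.6, 150.2]
ft_force: [-0.3, 0.7, 0.2]
grip_force: 0.0
top [539.8   9.9] [60.5 60.7] 46.2 n 107 z 64.0
side [539.7   7.7] [58.  66.1] 2.8 n 114 z 63.7
side [442.3 104.4] [48.4 50. ] 15.6 n 143 z 62.6
tool_pos: [441.7, 105.8, 45.2]
ft_force: [0.5, -0.6, 0.1]
grip_force: 0.0
tool_pos: [444.1, 105.1, 47.9]
ft_force: [-1.4, 0.1, 6.0]
finger_gap: 49.1
grip_force: 40.7
tool_pos: [441.2, 104.7, 149.5]
ft_force: [-0.2, 0.6, -4.1]
finger_gap: 48.7
grip_force: 42.9
tool_pos: [441.8, 104.8, 149.9]
ft_force: [-0.1, 0.4, -3.6]
finger_gap: 48.6
grip_force: 42.9
at [442.5 105.  151. ] [-1.80e+02  1.20e-01  7.51e+00] gap 48.6 F [-0.13  0.39 -3.63] t 36.3
(568.5, -284, 151) total [ 74.  402.1  -0. ] 11 rows of [ 0.00673  0.03656 -0.     ]
at [442.5 105.  151. ] [-1.80e+02  1.20e-01  7.51e+00] gap 48.6 F [-0.13  0.39 -3.63] t 36.3
(558.5, 291.5, 151) total [ 139.4 -169.7   -0. ] 6 rows of [ 0.02323 -0.02829 -0.     ]
```

Full, so it goes to the middle of the box. First I'll check the slot is clear.

```bash
python3 - <<'E'
from h import *
for n in("top","side"):
    im,d=shot(n); P=cloud(n,d)
    for c in((628,-276),(509,-292),(568,-284)):
        m=(P[...,2]>60)&(P[...,2]<68.3)&(np.hypot(P[...,0]-c[0],P[...,1]-c[1])<28)
        if m.sum()>8: rect(P,m,"boxjar "+n)
E
```

```text
boxjar top [ 624.7 -273.6] [47.1 45.5] 48.4 n 154 z 64.9
boxjar top [ 508.3 -288.8] [46.3 47.3] 88.0 n 173 z 64.8
boxjar side [ 625.5 -274.4] [45.8 50.6] 4.7 n 62 z 65.4
boxjar side [ 513.8 -289.7] [37.6 48.1] 1.1 n 43 z 65.7
```

```bash
python3 -m handwheel '[[0.00662,0.03645,0,0,0,0,0.03],[0.00662,0.03645,0,0,0,0,0.03],[0.00662,0.03645,0,0,0,0,0.03],[0.00662,0.03645,0,0,0,0,0.03],[0.00662,0.03645,0,0,0,0,0.03],[0.00662,0.03645,0,0,0,0,0.03],[0.00662,0.03645,0,0,0,0,0.03],[0.00662,0.03645,0,0,0,0,0.03]]' >/dev/null
python3 -m handwheel '[[0.00662,0.03645,0,0,0,0,0.03],[0.00662,0.03645,0,0,0,0,0.03],[0.00662,0.03645,0,0,0,0,0.03],[0,0,0,0,0,0,0.03],[0,0,0,0,0,0,0.03],[0,0,0,0,0,0,0.03]]' | grep -E 'force|pos'
python3 -m handwheel '[[0,0,0.025,0,0,0,0.03],[0,0,0.025,0,0,0,0.03],[0,0,0.02,0,0,0,0.03],[0,0,0.012,0,0,0,0.03],[0,0,0.009,0,0,0,0.03],[0,0,0.006,0,0,0,0.03],[0,0,0.001,0,0,0,0.03],[0,0,0,0,0,0,0.03]]' | grep -E 'force|pos'
python3 -m handwheel '[[0,0,0.001,0,0,0,0.03],[0,0,0,0,0,0,0.03],[0,0,0.001,0,0,0,0.03],[0,0,0,0,0,0,0.03],[0,0,0,0,0,0,0.03]]' | grep -E 'force|pos'
```

```text
tool_pos: [566.8, -283.0, 150.1]
ft_force: [0.4, -0.2, -2.9]
grip_force: 43.5
tool_pos: [567.6, -283.1, 53.7]
ft_force: [0.3, -0.1, -3.8]
grip_force: 43.7
tool_pos: [567.8, -283.6, 52.0]
ft_force: [0.1, -0.3, 0.1]
grip_force: 43.8
```

```bash
python3 -m handwheel '[[0,0,0,0,0,0,0.062],[0,0,0,0,0,0,0.062],[0,0,0,0,0,0,0.062],[0,0,0,0,0,0,0.062],[0,0,-0.02,0,0,0,0.062],[0,0,-0.03,0,0,0,0.062],[0,0,-0.03,0,0,0,0.062],[0,0,-0.02,0,0,0,0.062]]' | grep -E 'force|pos'
python3 - <<'E'
from h import *
to((687,-2.6,151),yaw=7.514,start=(567.12,-282.99,151))
E
```

```text
tool_pos: [568.0, -283.5, 154.1]
ft_force: [0.7, -0.7, -0.4]
grip_force: 0.0
at [ 567.1 -283.   151. ] [ 1.799e+02 -1.200e-01  7.520e+00] gap 62.4 F [ 0.66 -0.67 -0.36] t 39.3
(687, -2.6, 151) total [ 155.5 -262.3   -0. ] 9 rows of [ 0.01728 -0.02915 -0.     ]
```

```bash
python3 -m handwheel '[[0.01728,-0.02915,0,0,0,0,0.04],[0.01728,-0.02915,0,0,0,0,0.04],[0.01728,-0.02915,0,0,0,0,0.04],[0.01728,-0.02915,0,0,0,0,0.04],[0.01728,-0.02915,0,0,0,0,0.04],[0.01728,-0.02915,0,0,0,0,0.04],[0.01728,-0.02915,0,0,0,0,0.04],[0.01728,-0.02915,0,0,0,0,0.04]]' >/dev/null
python3 -m handwheel '[[0.01728,-0.02915,0,0,0,0,0.04],[0,0,0,0,0,-7.075,0.04],[0,0,0,0,0,-7.075,0.04],[0,0,0,0,0,-7.075,0.04],[0,0,0,0,0,-7.075,0.04],[0,0,0,0,0,-7.075,0.04],[0,0,0,0,0,-7.075,0.04],[0,0,0,0,0,-7.075,0.04]]' >/dev/null
python3 -m handwheel '[[0,0,0,0,0,-7.075,0.04],[0,0,0,0,0,-7.075,0.04],[0,0,0,0,0,-7.075,0.04],[0,0,0,0,0,-7.075,0.04],[0,0,0,0,0,-7.075,0.04],[0,0,0,0,0,0,0.04],[0,0,0,0,0,0,0.04]]' 
python3 - <<'E'
from h import *
a,d1=shot("top"); b,d=shot("side")
cv2.imwrite("pics/all.png",np.vstack([a[105:235,130:390],cv2.resize(b[100:300,110:300],(260,274))])[:,:].repeat(1,0))
im=cv2.imread("pics/all.png"); cv2.imwrite("pics/all2.png",cv2.resize(im,None,fx=1.45,fy=1.45,interpolation=cv2.INTER_CUBIC))
for n,D in(("top",d1),("side",d)):
    P=cloud(n,D)
    for c in((628,-276),(509,-292),(568,-284),(616,291),(500,293)):
        m=(P[...,2]>58)&(P[...,2]<(68.3 if c[1]<0 else 74))&(np.hypot(P[...,0]-c[0],P[...,1]-c[1])<28)
        if m.sum()>8: rect(P,m,"jar "+n)
E
```

```text
time: 41.25
tool_pos: [687.0, -2.6, 150.9]
tcp_rot: [-180.0, -0.0, 92.2]
ft_force: [0.1, 0.0, -0.4]
finger_gap: 40.0
grip_force: 0.0
jar top [ 624.7 -273.6] [46.8 47.2] 44.0 n 172 z 64.9
jar top [ 508.1 -289. ] [47.8 46.7] 1.0 n 185 z 64.8
jar top [ 565.3 -282.7] [46.2 48.7] 44.4 n 166 z 65.0
jar top [615.5 292.6] [48.3 48.4] 1.6 n 196 z 66.4
jar top [498.7 293.5] [48.2 48.2] 44.0 n 204 z 66.1
jar side [ 625.7 -275.1] [45.6 50.6] 4.7 n 62 z 65.7
jar side [ 509.8 -288.8] [43.4 46. ] 22.3 n 49 z 66.1
jar side [ 563.6 -282.3] [45.8 51.9] 3.6 n 60 z 65.7
jar side [616.3 291.6] [47.9 48.7] 42.9 n 197 z 68.1
jar side [500.3 293.8] [46.  51.9] 1.0 n 195 z 67.7
```

View pics/all2.png

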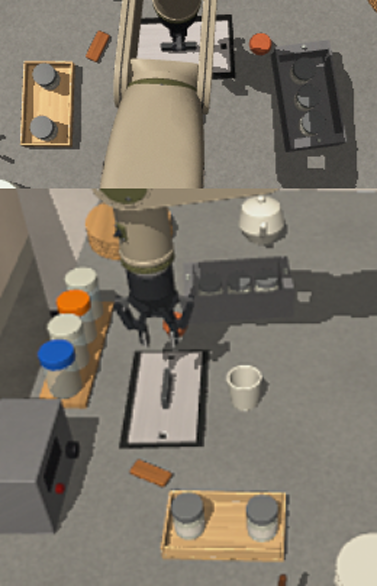

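Three jars stand in the box and two in the tray, the cover is flat on the mat, and the cup, rib and pots are untouched. Now I'll regrasp the cover.

```bash
python3 -m handwheel '[[0,0,0.03,0,0,0,0.04],[0,0,0.03,0,0,0,0.04],[0,0,0.03,0,0,0,0.04],[0,0,0.018,0,0,0,0.04],[0,0,0.009,0,0,0,0.04],[0,0,0.003,0,0,0,0.04],[0,0,0,0,0,0,0.04],[0,0,0,0,0,0,0.04]]'
python3 -m handwheel '[[0,0,0,0,0,0,0],[0,0,0,0,0,0,0],[0,0,0,0,0,0,0],[0,0,0,0,0,0,0],[0,0,0,0,0,0,0],[0,0,0,0,0,0,0],[0,0,0,0,0,0,0],[0,0,0,0,0,0,0]]' 60
python3 -m handwheel '[[0,0,-0.005,0,0,0,0],[0,0,-0.015,0,0,0,0],[0,0,-0.03,0,0,0,0],[0,0,-0.03,0,0,0,0],[0,0,-0.03,0,0,0,0],[0,0,-0.03,0,0,0,0],[0,0,-0.012,0,0,0,0],[0,0,0,0,0,0,0]]'
python3 - <<'E'
from h import *
to((567.79,-283.96,183),yaw=92.414,start=(687,-2.6,183))
E
```

```text
time: 42.02
tool_pos: [688.3, -2.7, 32.8]
tcp_rot: [179.9, 0.0, 92.4]
ft_force: [0.9, -0.8, 0.5]
finger_gap: 40.1
grip_force: 0.0
time: 42.68
tool_pos: [688.4, -2.8, 33.1]
tcp_rot: [179.8, 0.0, 92.4]
ft_force: [0.5, 0.2, 6.3]
finger_gap: 10.4
grip_force: 61.1
time: 43.35
tool_pos: [689.5, -2.8, 188.8]
tcp_rot: [179.5, 0.1, 92.4]
ft_force: [0.6, -0.7, -2.0]
finger_gap: 11.1
grip_force: 59.9
at [687.   -2.6 183. ] [1.7953e+02 6.0000e-02 9.2420e+01] gap 11.1 F [ 0.55 -0.69 -2.05] t 43.4
(567.79, -283.96, 183) total [-276.1 -131.    -0. ] 9 rows of [-0.03068 -0.01455 -0.     ]
```

```bash
python3 -m handwheel '[[-0.03068,-0.01455,0,0,0,0,0],[-0.03068,-0.01455,0,0,0,0,0],[-0.03068,-0.01455,0,0,0,0,0],[-0.03068,-0.01455,0,0,0,0,0],[-0.03068,-0.01455,0,0,0,0,0],[-0.03068,-0.01455,0,0,0,0,0],[-0.03068,-0.01455,0,0,0,0,0],[-0.03068,-0.01455,0,0,0,0,0]]' >/dev/null
python3 -m handwheel '[[-0.03068,-0.01455,0,0,0,0,0],[0,0,0,0,0,7.075,0],[0,0,0,0,0,7.075,0],[0,0,0,0,0,7.075,0],[0,0,0,0,0,7.075,0],[0,0,0,0,0,7.075,0],[0,0,0,0,0,7.075,0],[0,0,0,0,0,7.075,0]]' >/dev/null
python3 -m handwheel '[[0,0,0,0,0,7.075,0],[0,0,0,0,0,7.075,0],[0,0,0,0,0,7.075,0],[0,0,0,0,0,7.075,0],[0,0,0,0,0,7.075,0],[0,0,0,0,0,0,0],[0,0,0,0,0,0,0],[0,0,0,0,0,0,0]]'
python3 -m handwheel '[[0,0,0.02,0,0,0,0],[0,0,0.02,0,0,0,0],[0,0,0.02,0,0,0,0],[0,0,0.005,0,0,0,0],[0,0,0,0,0,0,0],[0,0,0,0,0,0,0],[0,0,0,0,0,0,0]]'
python3 - <<'E'
from h import *
im,d=shot("side"); c=im[115:175,185:275]; cv2.imwrite("pics/seat.png",cv2.resize(c,None,fx=8,fy=8,interpolation=cv2.INTER_CUBIC))
P=cloud("side",d)
for m in blobs(P,85,108,(380,800,-420,-150)): rect(P,m,"cover held")
E
```

```text
time: 45.35
tool_pos: [567.2, -283.6, 181.5]
tcp_rot: [-179.9, 0.1, 7.8]
ft_force: [0.3, 1.0, -2.0]
finger_gap: 11.1
grip_force: 59.8
time: 45.93
tool_pos: [568.7, -284.6, 119.7]
tcp_rot: [179.9, -0.1, 7.6]
ft_force: [0.1, 0.7, -1.5]
finger_gap: 10.8
grip_force: 59.7
cover held [ 568.9 -284. ] [230.1 128.8] 7.1 n 907 z 96.1
```

View pics/seat.png

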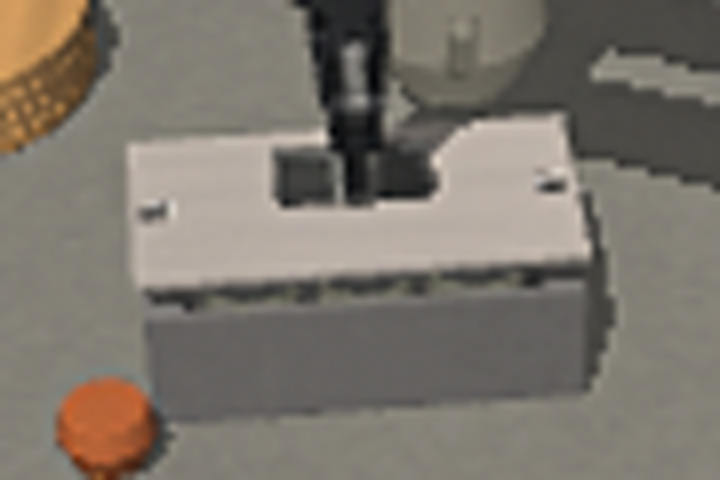

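The cover hangs just above the rim, square with the box, with the holes at (155,210) and (550,182). I'll lower it gently.

```bash
python3 -m handwheel '[[0,0,0.003,0,0,0,0],[0,0,0.003,0,0,0,0],[0,0,0.003,0,0,0,0],[0,0,0.001,0,0,0,0],[0,0,0,0,0,0,0],[0,0,0,0,0,0,0]]' | grep -E 'force|pos'
python3 -m handwheel '[[0,0,0.002,0,0,0,0],[0,0,0.002,0,0,0,0],[0,0,0,0,0,0,0],[0,0,0,0,0,0,0]]' | grep -E 'force|pos'
python3 -m handwheel '[[0,0,0.002,0,0,0,0],[0,0,0.001,0,0,0,0],[0,0,0,0,0,0,0],[0,0,0,0,0,0,0]]' | grep -E 'force|pos'
python3 -c "
from h import *
print(r.sense()['wrist_torque'])"
```

```text
tool_pos: [567.7, -284.0, 107.8]
ft_force: [-0.3, 0.6, -2.8]
grip_force: 59.7
tool_pos: [567.7, -283.9, 103.7]
ft_force: [0.0, 0.2, -1.6]
grip_force: 59.7
tool_pos: [567.8, -284.0, 100.9]
ft_force: [-0.2, -0.2, -3.0]
grip_force: 59.7
[-0.03694051 -0.00056649 -0.00429552]
```

```bash
python3 -m handwheel '[[0,0,0.001,0,0,0,0],[0,0,0.001,0,0,0,0],[0,0,0,0,0,0,0],[0,0,0,0,0,0,0]]' | grep -E 'force|pos'
python3 -m handwheel '[[0,0,0.001,0,0,0,0],[0,0,0,0,0,0,0],[0,0,0,0,0,0,0]]' | grep -E 'force|pos'
python3 -m handwheel '[[0,0,0.0005,0,0,0,0],[0,0,0,0,0,0,0],[0,0,0,0,0,0,0]]' | grep -E 'force|pos'
```

```text
tool_pos: [568.1, -284.2, 100.1]
ft_force: [-3.7, 2.2, 6.2]
grip_force: 60.9
tool_pos: [568.1, -284.2, 100.1]
ft_force: [-8.0, 4.6, 12.2]
grip_force: 62.0
tool_pos: [568.1, -284.2, 100.1]
ft_force: [-9.4, 5.2, 16.2]
grip_force: 62.5
```

Contact comes at the seated height (regrasp offset 30.1 + 70 = 100.1). I'll release, retreat and verify.

```bash
python3 -m handwheel '[[0,0,-0.0015,0,0,0,0.011],[0,0,0,0,0,0,0.04],[0,0,0,0,0,0,0.04],[0,0,0,0,0,0,0.04],[0,0,0,0,0,0,0.04],[0,0,-0.02,0,0,0,0.04],[0,0,-0.035,0,0,0,0.04],[0,0,-0.035,0,0,0,0.04]]' | grep -E 'force|pos'
python3 -m handwheel '[[0,-0.038,-0.01,0,0,0,0.04],[0,-0.038,0,0,0,0,0.04],[0,-0.038,0,0,0,0,0.04],[0,-0.038,0,0,0,0,0.04],[0,-0.038,0,0,0,0,0.04],[0,-0.038,0,0,0,0,0.04],[0,-0.038,0,0,0,0,0.04],[0,0,0,0,0,0,0.04]]' | grep -E 'force|pos'
python3 - <<'E'
from h import *
a,d1=shot("top"); b,d2=shot("side")
for n,D in(("top",d1),("side",d2)):
    P=cloud(n,D)
    for m in blobs(P,66,79,(380,800,-420,-150)):
        c,s,an=rect(P,m,n+" cover"); q=P[m]; A=np.c_[q[:,:2]-q[:,:2].mean(0),np.ones(len(q))]
        k=np.linalg.lstsq(A,q[:,2],rcond=None)[0]; print("  tilt mm/m",k[:2]*1000,"z",k[2])
    for m in blobs(P,55,72,(450,700,-150,360)): rect(P,m,n+" tall")
x=cv2.resize(a[120:220,290:390],(400,400),interpolation=cv2.INTER_CUBIC); y=cv2.resize(b[115:175,185:275],(400,400),interpolation=cv2.INTER_CUBIC)
cv2.imwrite("pics/final.png",np.hstack([x,y]))
E
```

```text
tool_pos: [566.6, -283.3, 187.8]
ft_force: [0.7, 0.2, -0.3]
grip_force: 0.0
tool_pos: [532.1, -14.4, 198.9]
ft_force: [0.5, 0.4, -0.2]
grip_force: 0.0
top cover [ 568.6 -282. ] [231.1 121. ] 7.7 n 2574 z 74.2
  tilt mm/m [-0.04743216  0.86335011] z 74.14000839661692
top tall [613.3 291.8] [47.3 48.7] 17.1 n 198 z 66.2
top tall [524.2  10.2] [59.6 27.8] 86.9 n 46 z 64.7
top tall [498.5 294.3] [48.6 47.6] 79.7 n 203 z 66.3
side cover [ 489. -292.] [ 74.1 125. ] 3.7 n 280 z 75.7
  tilt mm/m [ 10.68705016 -20.78430092] z 75.23477712265148
side cover [ 628.  -276.6] [108.1 131.4] 7.2 n 392 z 75.9
  tilt mm/m [ -1.12993384 -21.75085789] z 75.45905641319133
side tall [540.5   8.7] [64.1 60.6] 81.3 n 110 z 63.7
side tall [615.8 291.6] [47.9 50.4] 26.0 n 201 z 67.8
side tall [500.3 293.9] [46.1 48.9] 0.9 n 199 z 67.9
```

View pics/final.png

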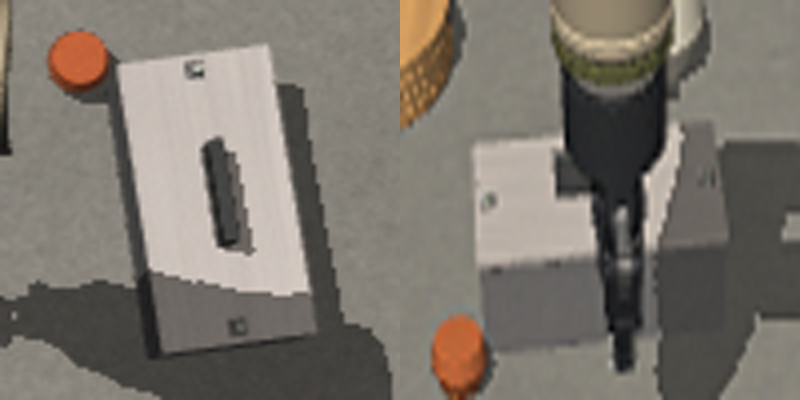

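The cover is flush: z is about 74 mm with a tilt under 1 mm/m, as at the start. Both pins show in their holes at (195,69) and (238,326), and the tray jars are standing. Handing in.

```bash
python3 -c "
from bench import r
print(r.hand_in())"
```

```text
the job is handed in; nothing more can be done
None
```

I've handed the job in: three full jars stand in the stock box, two used-up jars stand in the tray, and the cover is back on flush with both pins through its holes.

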